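# Cycle the coffee doser and fit its nested lids

### The job

Get the empty coffee doser on the worktop ready for the night: first push its sprung yellow lever right down to its stop and let it spring back up. Then pick up the two nested lids together by the inner lid's orange stem, lower them (no dropping) onto the doser until both lids are home, let go, and lift the outer metal lid alone, level and straight up by its black collar, while the inner lid stays home in the doser. Finish still holding the outer lid in the gripper above the doser, clear of the top of the orange stem, with everything else on the worktop left undisturbed.

Things in the scene. Friction and masses are not known exactly. Their poses are not given: they have to be found in the camera images.
- doser_rim (a point): Coffee doser, fixed to the worktop: round red open chamber, 114 mm outside diameter, 104 mm inside diameter at the mouth, rim 100 mm above the worktop, on a dark foot 140 mm across and with a small black chute on its own -x side. This point is the centre of its mouth at rim height; z up. The lever stands out on its own -y side. When home, the outer lid's plate rests on this rim, its skirt (10 mm deep) outside the chamber.
- doser_ledge (a point): Centre of the mouth 18 mm below the rim, at the height of the ledge inside the chamber (82 mm above the worktop) on which the inner lid's flat underside rests when home; axes as the doser's.
- lever_pad (a point): Centre of the top face of the yellow pad (34 mm wide, 40 mm long) at the free end of the doser's lever. The lever turns about a level hinge along the doser's own x axis, 68 mm from the doser's centre on its -y side and 72 mm above the worktop; the pad's centre is 74 mm from the hinge. At rest it slopes 0.35 rad upward, pad about 103 mm above the worktop; at its stop it slopes 0.15 rad downward, pad about 67 mm above the worktop. It is pushed down on the pad from above.
- lever (a joint): Lever angle in rad: 0 at rest (up), 0.5 at its stop (pushed down). A spring returns it; pushing at the pad takes about 5 N at first and 12 N at the stop.
- inner_stem (a point): Inner lid, loose, about 0.22 kg: white disc 98 mm across and 6 mm thick with a 36 mm hub (16 mm above the underside) and an upright orange stem 18 mm in diameter, whose top is 68 mm above the underside. It stands on the worktop with the outer lid nested on its hub, the stem sticking 26 mm out of the outer lid's collar. This point is on the stem's axis, 56 mm above the underside, in the middle of the exposed part; z up the stem. Lifting the stem carries both lids.
- inner_base (a point): Centre of the inner lid's underside; z up the stem. Home when it is on the doser's ledge.
- outer_collar (a point): Outer lid, loose, about 0.12 kg: metal plate 128 mm across, 4 mm thick, with a skirt hanging 10 mm below the plate (inside diameter 122 mm), and a black round collar 44 mm in diameter round a 24 mm hole through which the inner stem passes with play. Collar from 4 to 26 mm above the plate's underside. This point is on the collar's axis, 15 mm above the plate's underside, half-way up the collar; z up. With the lids home the stem stands 24 mm above the collar's top.
- outer_base (a point): Centre of the underside of the outer lid's plate; it lies 16 mm above the inner lid's underside while the lids are carried by the stem, 18 mm when both are home.
- black_cup: Black glazed cup with an ear, 72 mm tall; origin at the centre of its underside. Leave alone.
- brown_pod: Brown coffee pod with foil lid, 46 mm wide, 28 mm tall; origin at its underside. Leave alone.
- blue_pod: Blue coffee pod with foil lid, 46 mm wide, 28 mm tall; origin at its underside. Leave alone.
- kitchen_timer: Red and white wind-up timer, 63 mm wide, 46 mm tall; origin at its underside. Leave alone.
- coffee_scoop: Coffee scoop with a long handle, 129 mm long, 28 mm tall; origin at its underside. Leave alone.

How it is judged (in metres and radians):
On the way, in this order (a step that is already met when the one before it is completed fails the run):
1. the lever is pushed down to its stop (value of joint lever above 0.46 rad), for 0.1 s.
2. the lever has sprung back up (value of joint lever below 0.05 rad), for 0.1 s.
3. both lids are home on the doser and the stem is let go (z of inner_base in the frame of doser_ledge between -0.003 and 0.003 m and horizontal distance between inner_base and doser_ledge below 0.006 m and angle between inner_base's own z axis and vertical below 0.06 rad and z of outer_base in the frame of doser_rim below 0.004 m and contact force between the fingers and inner_lid below 0.2 N), for 0.2 s.
4. the outer lid is lifted by the gripper, the inner lid stays home (z of inner_base in the frame of doser_ledge between -0.003 and 0.003 m and horizontal distance between inner_base and doser_ledge below 0.006 m and angle between inner_base's own z axis and vertical below 0.06 rad and z of outer_base in the frame of doser_rim above 0.02 m and contact force between the fingers and outer_lid above 0.5 N), for 0.05 s.
At the end, for the whole second after the job is handed in: Outer lid gripped, still, level within 0.2 rad, its plate at least 55 mm above the rim (over the stem) and within 80 mm of the doser's axis, touching only the gripper; inner lid home (3 mm height, 6 mm sideways, 0.06 rad) and untouched; lever up (below 0.05 rad) (z of inner_base in the frame of doser_ledge between -0.003 and 0.003 m and horizontal distance between inner_base and doser_ledge below 0.006 m and angle between inner_base's own z axis and vertical below 0.06 rad and z of outer_base in the frame of doser_rim above 0.055 m and horizontal distance between outer_base and doser_rim below 0.08 m and angle between outer_base's own z axis and vertical below 0.2 rad and contact force between the fingers and outer_lid above 0.5 N and contact force between each of outer_lid, the arm, the fingers and inner_lid below 0.1 N and linear speed of outer_lid below 0.04 m/s and value of joint lever below 0.05 rad); the arm keeps its last pose, push and grip.
It fails at once if the outer lid comes off the inner lid while the inner lid is not home in the doser (or the inner lid comes up with it) (z of outer_base in the frame of inner_base above 0.028 m and (z of inner_base in the frame of doser_ledge above 0.005 m or horizontal distance between inner_base and doser_ledge above 0.012 m)).
It fails at once if the lids are dropped into the doser instead of being lowered (horizontal distance between inner_base and doser_ledge below 0.06 m and z of inner_base in the frame of doser_ledge above 0.015 m and contact force between the fingers and inner_lid below 0.05 N and contact force between the fingers and outer_lid below 0.05 N and linear speed of inner_lid above 0.3 m/s).
It fails at once if a bystander is disturbed (moved more than 20 mm or tipped) (distance of any of black_cup, brown_pod, blue_pod, kitchen_timer, coffee_scoop from where it was at the start of the episode above 0.02 m or angle between any of black_cup, brown_pod, blue_pod, kitchen_timer, coffee_scoop's own z axis and vertical above 0.3 rad).
It also fails if it takes over 64 s, if anything falls off the work surface, if the arm or the gripper's body presses on something with over 40 N, if the wrist force passes 120 N, or if a joint passes its speed limit or range.

### The arm

A 6-joint arm with a two-finger parallel gripper is mounted at the origin on a cart in front of the work surface, level with it; the furniture and walls round the work are solid. World frame = base frame: x ahead of the robot, y to its left, z up, the work surface at z = 0. Lengths are in mm, angles in rad, forces in N, time in s.
With the tool pointing down it reaches from about 275 to 750 mm from the base axis. Payload 10.2 kg.
Tool frame: the origin (TCP) lies between the finger pads; the fingertips stand 17 mm ahead of it and the grasp point (between the pads) lies 2 mm behind it (tips_ahead is the distance from the TCP to the fingertips, in mm); z points along the fingers, y is the line along which they close (so a half turn about z gives the same grasp; the last joint's range is limited). The gripper opens to 85 mm and grips with 20 to 120 N. Pads are 22 mm wide; open, the fingers measure 114 mm over their backs; the gripper's body (76 mm by 85 mm) begins 54 mm behind the grasp point. The pads swing forward as they close: fully open they stand 13 mm farther back than shut.
Start: joints at [1.084, 0.313, 1.498, -0, 1.331, -0.223], TCP at [136.907, 506.841, 248.294] pointing down, gripper open.
Joint ranges: [-2.94, 2.94], [-0.97, 2.17], [0.19, 2.56], [-1.23, 4.37], [0.02, 3.11], [-2.88, 2.88]. Speed limits (rad/s): [2.39, 2.39, 3.01, 3.14, 3.14, 3.14].

### API

Orientations are given as a unit quaternion [w, x, y, z].
In Python, from rig import sense, capture, finish_job, boxes_of, tips_ahead gives the robot as it stands.
- The arm moves only by the tool drive_tool, never from a script. Its argument "commands" is text: rows parted by semicolons, each of 7 numbers parted by spaces: the shift along the world's x, y, z in units of 0.1 m (1.0 is 0.1 m), then the turn, a rotation vector about the world's x, y, z in units of pi/4 rad (1.0 is pi/4 rad), then the opening in per cent of the stroke, from 0 (shut) to 100 (fully open). A call has 1 to 20 rows; each row shifts and turns the commanded pose from where the row before left it; what a row does not reach is not made up. A row lasts 1/12 s, in which the tool goes at most 41.7 mm and 7.16 degrees, less where a joint would pass 70% of its speed; a pose out of reach is approached as far as the arm can. A call with a number of a shift or a turn outside -1 to 1 is refused whole. A call with a gripper value outside its range is refused whole. The fingers move at their own pace and stop on an object; "force" is the grip in N (left out, the last holds). Time passes only in rows, so rows that do not move let the fingers close. It gives the time, the measured TCP pose, the force, the opening and the grip force at its end, in the units of the state.
- sense(): the state, without advancing time (a new reading comes with each control period).
- capture(name): name is "scene" or "top"; returns a dict with "pixels" (384x512x3 uint8, blue, green, red), "fov_y" (degrees; the focal length in pixels is half the picture's height over the tangent of half this angle, whatever the lens; pixels are square), "cx", "cy" (the principal point, pixels), "position" and "attitude" of the camera in the world. Camera axes: x right, y down, z forward; pixel columns grow to the right and rows downward; lengths in mm; the calibration is good to about 2 mm. A picture is of the moment at which its call begins. There is no depth.
- finish_job(): hands the job in; it is judged then, once.
Trained networks look in a picture, given as the dict that the camera call returned (one of the last four; its "shot" number tells which), for a name from the list of things; names that differ only in an ending like _2 or _b are one class to them, and where a whole thing is asked for, a point or a joint stands for the part that bears it (a point fixed in the world has none). Each returns a list of dicts, best first, with "confidence" (0 to 1); they miss things now and then, are a little off and sometimes report something else, mostly with a low value. They report only what shows in the picture. A call takes as long as a camera call.
- boxes_of(picture, name): "position" ([column, row] in pixels, amid what is visible of it).
The state is a dict: "time_s": time; "joints": joint angles; "dq": joint speeds; "tau": joint torques, N m; "eef_pos": TCP position; "ee_rot": TCP orientation; "force": force on the tool from outside, world axes, zero at the start; "wrist_torque": the same for the moment, N m; "grip_width": opening from 0.0 (shut) to 1.0 (fully open); "grip_force": force on a finger pad.
Only numpy, scipy, OpenCV 4.12 (cv2) and the standard library are available. Lean on these libraries where they do the work, as an engineer would, in place of code of your own. Each camera call takes 0.05 s, during which the arm holds its last target. There are 200 camera calls.

## Working session

There is one attempt and no reset: what is moved stays moved. The work goes in short steps, Python scripts to look and compute and a tool call to move; the robot and the scene stay as the last step left them, time stands still between calls to the robot, and variables do not carry over. Pictures are saved under pics/ and viewed, at most 10 in all, crops included, and the job is handed in when it is done.

Besides the shell and the picture viewer there is one more tool, called after "Emit:" in YAML: its name, and indented under it one key for each argument. drive_tool: Moves the arm, as the interface text tells. Shifts and turns lie within -1 to 1; 1 stands for 0.1 m of shift or pi/4 rad of turn. Its arguments: {"type":"object","properties":{"commands":{"type":"string"},"force":{"type":"number"}},"required":["commands"]}

```bash
mkdir -p pics; ls; python3 - <<'E'
from rig import *
import cv2,json
s=sense();print(s)
for n in("scene","top"):
    p=capture(n);cv2.imwrite(f"pics/{n}0.png",p["pixels"])
    print({k:v for k,v in p.items() if k!="pixels"})
    for o in("doser_rim","lever_pad","inner_stem","outer_collar","black_cup","brown_pod","blue_pod","kitchen_timer","coffee_scoop"):
        try: print(o,[(b["position"],round(b["confidence"],2)) for b in boxes_of(p,o)][:2])
        except Exception as e: print(o,e)
E
```

```text
pics
{'time_s': 0.0, 'joints': array([ 1.08359034e+00,  3.13468321e-01,  1.49845879e+00, -1.73710046e-06,
        1.33100432e+00, -2.23383846e-01]), 'dq': array([-0.00088834,  0.0011648 ,  0.00176221,  0.00045949,  0.00109234,
       -0.00038206]), 'tau': array([ 1.01393875e-03, -4.12285924e+01, -2.59725237e+01, -1.93125734e-04,
        4.30302156e-03,  7.20641765e-06]), 'eef_pos': array([136.79246691, 506.61332759, 247.71751743]), 'ee_rot': array([-2.32068390e-04,  1.31528613e-01,  9.91312149e-01, -6.27877755e-04]), 'force': array([-0.53167004,  0.65990917,  0.05543598]), 'wrist_torque': array([ 0.07068771, -0.0006963 , -0.01516559]), 'grip_force': 0.0, 'grip_width': 1.0042097670010979}
{'fov_y': 42.92106078746484, 'cx': 258.6827819346924, 'cy': 195.2595871370159, 'position': array([-590.81771205, -361.91959605, 1109.1835963 ]), 'attitude': array([-0.29781042,  0.69502052, -0.59765981,  0.2665674 ]), 'shot': 1}
doser_rim [([150.9, 193.7], 0.8)]
lever_pad [([186.8, 187.3], 0.62)]
inner_stem [([264.2, 210.5], 0.59)]
outer_collar []
black_cup [([247.0, 167.5], 0.84), ([265.8, 220.0], 0.61)]
brown_pod [([280.8, 183.5], 0.65)]
blue_pod []
kitchen_timer []
coffee_scoop [([367.7, 212.1], 0.74), ([153.3, 197.3], 0.24)]
{'fov_y': 51.66727505214398, 'cx': 254.56261079607495, 'cy': 189.7545601494345, 'position': array([ 344.02692356, -197.7743642 , 1040.88445828]), 'attitude': array([ 0.06348716, -0.69967274,  0.70804754, -0.0713871 ]), 'shot': 2}
doser_rim [([124.2, 213.6], 0.82)]
lever_pad [([164.5, 201.3], 0.95), ([272.0, 214.3], 0.71)]
inner_stem [([271.2, 213.1], 0.53)]
outer_collar [([267.2, 220.3], 0.71)]
black_cup [([237.8, 138.9], 0.67)]
brown_pod [([279.1, 150.0], 0.63)]
blue_pod [([313.4, 158.6], 0.61)]
kitchen_timer [([372.8, 269.3], 0.7)]
coffee_scoop [([387.0, 189.1], 0.54)]
```

```bash
python3 - <<'E'
import cv2
a=cv2.imread("pics/top0.png")[110:300,60:326];cv2.imwrite("pics/topc.png",cv2.resize(a,None,fx=3,fy=3,interpolation=cv2.INTER_CUBIC))
a=cv2.imread("pics/scene0.png")[120:270,100:366];cv2.imwrite("pics/scenec.png",cv2.resize(a,None,fx=3,fy=3,interpolation=cv2.INTER_CUBIC))
E
```

```text
(no output)
```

View pics/topc.png

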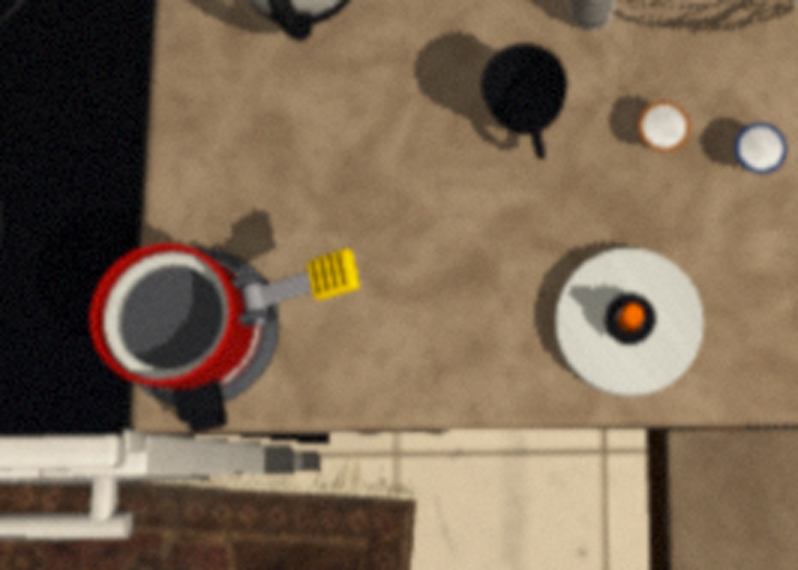

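View pics/scenec.png

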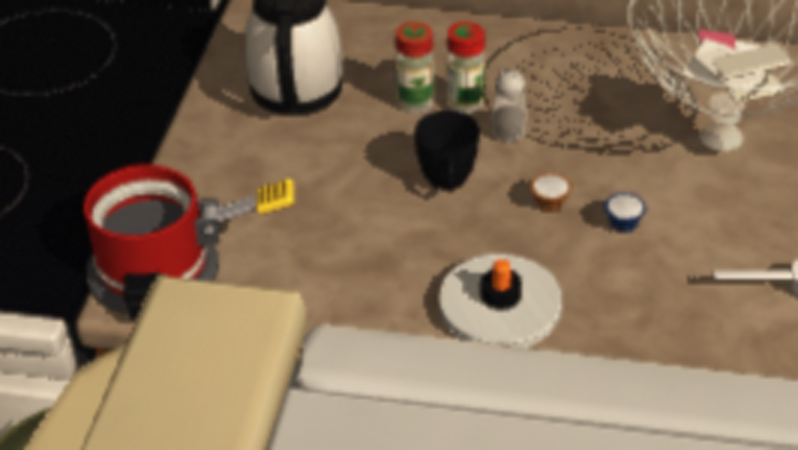

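```bash
cat > h.py <<'E'
import numpy as np,cv2
from scipy.spatial.transform import Rotation as R
from scipy.optimize import least_squares
from rig import *
def cam(p):
    q=np.array(p["attitude"]);return R.from_quat(q[[1,2,3,0]]).as_matrix(),np.array(p["position"]),p["pixels"].shape[0]/2/np.tan(np.radians(p["fov_y"]/2))
def ray(p,uv):
    M,c,f=cam(p);uv=np.atleast_2d(uv).astype(float)
    d=np.c_[(uv[:,0]-p["cx"])/f,(uv[:,1]-p["cy"])/f,np.ones(len(uv))]@M.T
    return c,d
def onz(p,uv,z):
    c,d=ray(p,uv);return (c+d*((z-c[2])/d[:,2])[:,None])[:,:2]
def proj(p,X):
    M,c,f=cam(p);v=(np.atleast_2d(X)-c)@M;return v[:,:2]/v[:,2:]*f+[p["cx"],p["cy"]]
def mask(p,lo,hi,box=None):
    m=cv2.inRange(cv2.cvtColor(p["pixels"],cv2.COLOR_BGR2HSV),np.array(lo),np.array(hi))
    if box: k=np.zeros_like(m);x0,y0,x1,y1=box;k[y0:y1,x0:x1]=1;m=m*k
    n,l,s,c=cv2.connectedComponentsWithStats(m)
    i=1+np.argmax(s[1:,4]);return (l==i).astype(np.uint8),c[i],s[i]
def circ(P):
    r=least_squares(lambda v:np.hypot(P[:,0]-v[0],P[:,1]-v[1])-v[2],[*P.mean(0),50],loss="soft_l1",f_scale=1)
    return r.x.round(1),np.sqrt(np.mean(r.fun**2)).round(2)
def red(p,box):
    m=cv2.inRange(cv2.cvtColor(cv2.add(p["pixels"],0),cv2.COLOR_BGR2HSV),np.array([0,120,50]),np.array([8,255,255]))|cv2.inRange(cv2.cvtColor(p["pixels"],cv2.COLOR_BGR2HSV),np.array([170,120,50]),np.array([180,255,255]))
    x0,y0,x1,y1=box;k=np.zeros_like(m);k[y0:y1,x0:x1]=255;m&=k
    return m
E
python3 - <<'E'
from h import *
t=capture("top");s=capture("scene")
for p,b in((t,(80,180,175,245)),(s,(120,170,172,225))):
    m=red(p,b);cs,hi=cv2.findContours(m,cv2.RETR_CCOMP,cv2.CHAIN_APPROX_NONE)
    for c,h in zip(cs,hi[0]):
        if len(c)>40: print("hole" if h[3]>=0 else "outer",len(c),circ(onz(p,c[:,0],100)))
for p,b in((t,(155,185,190,215)),(s,(175,170,205,200))):
    m,c,st=mask(p,(20,120,80),(35,255,255),b);print("pad",c,st,onz(p,c,103))
for p,b in((t,(235,185,300,250)),(s,(240,190,300,240))):
    m,c,st=mask(p,(3,150,120),(18,255,255),b);print("orange",c,st,onz(p,c,60))
m,c,st=mask(t,(0,0,120),(180,70,255),(235,185,300,250))
cs,_=cv2.findContours(m,cv2.RETR_EXTERNAL,cv2.CHAIN_APPROX_NONE);c=max(cs,key=len)
print("plate",circ(onz(t,c[:,0],18)))
m,c,st=mask(t,(0,0,0),(180,255,60),(255,200,285,232));print("collar",st,c)
for o,z in(("kitchen_timer",40),("coffee_scoop",20),("black_cup",70),("brown_pod",28),("blue_pod",28)):
    print(o,[onz(t,b["position"],z).round() for b in boxes_of(t,o)][:1])
E
```

```text
outer 150 (array([468.4, 122.7,  60.3]), np.float64(3.97))
hole 121 (array([469.7, 124.2,  50.9]), np.float64(1.1))
outer 48 (array([435.2, 110.8,  43.3]), np.float64(2.45))
outer 122 (array([444.5, 114.6,  78.8]), np.float64(13.05))
hole 75 (array([463.1, 124.4,  45.2]), np.float64(2.72))
pad [170.765625 201.      ] [162 192  19  19 256] [[500.15418091  -8.79643975]]
pad [191.28695652 184.9826087 ] [185 179  13  12 115] [[496.45624618  -8.73319743]]
orange [270.48076923 214.86538462] [267 211   8   9  52] [[ 469.5493615 -248.8294161]]
orange [267.   211.24] [264 207   7  10  50] [[ 462.46356011 -250.2659394 ]]
plate (array([ 470.3, -248.4,   64.1]), np.float64(0.75))
collar [262 208  16  16 120] [268.775      216.10833333]
kitchen_timer [array([[ 336., -499.]])]
coffee_scoop [array([[ 541., -552.]])]
black_cup [array([[ 659., -162.]])]
brown_pod [array([[ 642., -282.]])]
blue_pod [array([[ 617., -366.]])]
```

Emit:
drive_tool:
  commands: "0.1 -0.15 0 0 0 0 0;0.19 -0.27 0 0 0 0 0;0.19 -0.27 0 0 0 0 0;0.19 -0.27 0 0 0 0 0;0.19 -0.27 0 0 0 0 0;0.19 -0.27 0 0 0 0 0;0.19 -0.27 0 0 0 0 0;0.19 -0.27 0 0 0 0 0;0.19 -0.27 0 0 0 0 0;0.19 -0.27 0 0 0 0 0;0.19 -0.27 0 0 0 0 0;0.19 -0.27 0 0 0 0 0;0.19 -0.27 0 0 0 0 0;0.19 -0.27 0 0 0 0 0;0.19 -0.27 0 0 0 0 0;0.19 -0.27 0 0 0 0 0;0.19 -0.27 0 0 0 0 0;0.19 -0.27 0 0 0 0 0;0.19 -0.27 0 0 0 0 0;0.11 -0.15 0 0 0 0 0"
  force: 40

```text
time_s: 3.02
eef_pos: [501.2, -11.9, 248.1]
ee_rot: [0.0, 0.132, 0.991, -0.0]
force: [1.2, 1.2, -0.8]
grip_width: -0.003
grip_force: 0.0
```

```bash
python3 - <<'E'
from rig import *
print(tips_ahead)
try: print([(o,tips_ahead(o)) for o in(0,.2,.5,1)])
except Exception as e: print(e)
print(sense()["eef_pos"],sense()["force"])
E
```

```text
17.0
'float' object is not callable
[501.22362333 -11.86252948 248.1025984 ] [ 1.16732113  1.24665787 -0.76908627]
```

Emit:
drive_tool:
  commands: "0 0.01 -0.1 0 0 0 0;0 0.01 -0.2 0 0 0 0;0 0.01 -0.2 0 0 0 0;0 0 -0.2 0 0 0 0;0 0 -0.2 0 0 0 0;0 0 -0.15 0 0 0 0;0 0 -0.1 0 0 0 0;0 0 -0.06 0 0 0 0;0 0 -0.06 0 0 0 0;0 0 -0.06 0 0 0 0;0 0 -0.06 0 0 0 0;0 0 -0.06 0 0 0 0;0 0 -0.05 0 0 0 0;0 0 -0.03 0 0 0 0;0 0 0 0 0 0 0"

```text
time_s: 4.27
eef_pos: [501.3, -7.2, 96.5]
ee_rot: [0.002, 0.131, 0.991, -0.001]
force: [-0.1, -5.3, 9.5]
grip_width: -0.004
grip_force: 4.5
```

Emit:
drive_tool:
  commands: "0 0 -0.04 0 0 0 0;0 0 -0.04 0 0 0 0;0 0 -0.02 0 0 0 0;0 0 -0.02 0 0 0 0;0 0 0 0 0 0 0;0 0 0 0 0 0 0"

```text
time_s: 4.77
eef_pos: [501.5, -7.2, 85.3]
ee_rot: [0.003, 0.131, 0.991, -0.001]
force: [-1.0, -5.6, 12.6]
grip_width: -0.003
grip_force: 6.6
```

Emit:
drive_tool:
  commands: "0 0 -0.02 0 0 0 0;0 0 -0.02 0 0 0 0;0 0 0 0 0 0 0"

```text
time_s: 5.02
eef_pos: [501.9, -7.2, 84.1]
ee_rot: [0.003, 0.131, 0.991, -0.001]
force: [-13.8, -3.7, 44.5]
grip_width: 0.001
grip_force: 21.9
```

Emit:
drive_tool:
  commands: "0 0 0 0 0 0 0;0 0 0.04 0 0 0 0;0 0 0.1 0 0 0 0;0 0 0.15 0 0 0 0;0 0 0.2 0 0 0 0;0 0 0.2 0 0 0 0;0 0 0.1 0 0 0 0;-0.03 -0.14 0 0 0 0 50;-0.03 -0.25 0 0 0 0 50;-0.04 -0.25 0 0 0 0 50;-0.04 -0.25 0 0 0 0 50;-0.04 -0.25 0 0 0 0 50;-0.04 -0.25 0 0 0 0 50;-0.04 -0.25 0 0 0 0 50;-0.03 -0.25 0 0 0 0 50;-0.03 -0.25 0 0 0 0 50;0 -0.2 0 0 0 0 50;0 -0.07 0 0 0 0 50;0 0 0 0 0 0 50"

```text
time_s: 6.6
eef_pos: [467.8, -248.2, 158.0]
ee_rot: [0.0, 0.132, 0.991, -0.0]
force: [-0.6, 0.4, -1.0]
grip_width: 0.499
grip_force: 0.0
```

```bash
python3 - <<'E'
from h import *
t=capture("top");s=capture("scene")
m,c,st=mask(t,(20,120,80),(35,255,255),(155,185,190,215));print("pad",c)
m,c,st=mask(s,(20,120,80),(35,255,255),(175,170,205,200));print("pad",c)
print(sense()["eef_pos"],sense()["force"])
a=np.vstack([t["pixels"][150:280,200:340],s["pixels"][130:260,200:340]])
a=np.hstack([t["pixels"][150:280,200:340],s["pixels"][130:260,200:340]])
cv2.imwrite("pics/b.png",cv2.resize(a,None,fx=2.8,fy=2.8,interpolation=cv2.INTER_CUBIC))
E
```

```text
pad [170.82692308 201.06923077]
pad [191.496 184.912]
[ 467.91566775 -246.33836368  158.08315472] [ 0.24826367  1.08939036 -0.06566721]
```

View pics/b.png

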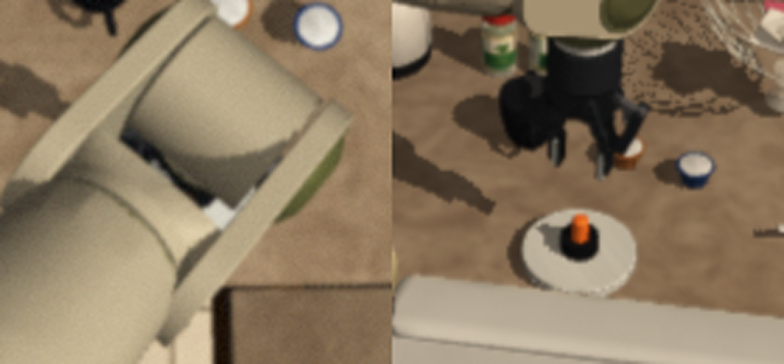

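Emit:
drive_tool:
  commands: "0.01 -0.01 -0.1 0 0 0 50;0 -0.01 -0.2 0 0 0 50;0 0 -0.2 0 0 0 50;0 0 -0.2 0 0 0 50;0 0 -0.1 0 0 0 50;0 0 -0.08 0 0 0 50;0 0 -0.06 0 0 0 50;0 0 -0.02 0 0 0 50;0 0 0 0 0 0 50;0 0 0 0 0 0 0;0 0 0 0 0 0 0;0 0 0 0 0 0 0;0 0 0 0 0 0 0;0 0 0 0 0 0 0;0 0 0 0 0 0 0"
  force: 50

```text
time_s: 7.95
eef_pos: [469.3, -249.3, 63.1]
ee_rot: [0.001, 0.132, 0.991, -0.0]
force: [-0.6, 1.6, 6.6]
grip_width: 0.186
grip_force: 49.0
```

```bash
python3 - <<'E'
from h import *
s=capture("scene")
print(sense())
a=s["pixels"][160:250,200:330]
cv2.imwrite("pics/c.png",cv2.resize(a,None,fx=6,fy=6,interpolation=cv2.INTER_CUBIC))
E
```

```text
{'time_s': 8.0, 'joints': array([-7.09071143e-01,  5.47089699e-01,  1.68462897e+00,  1.79310025e-04,
        9.08633149e-01, -2.01622589e+00]), 'dq': array([-1.55352884e-04,  1.14154980e-03,  4.23227125e-04,  2.16868372e-03,
       -1.15773663e-03, -6.39685656e-05]), 'tau': array([-7.37652909e-01, -4.27855825e+01, -1.89971763e+01, -2.05674232e-01,
       -3.53694186e-01, -7.10350316e-03]), 'eef_pos': array([ 469.25004597, -249.29759677,   63.04814806]), 'ee_rot': array([ 5.58495027e-04,  1.31493929e-01,  9.91316779e-01, -2.79296518e-04]), 'force': array([0.03167648, 0.49188708, 6.04133336]), 'wrist_torque': array([0.27111645, 0.12792635, 0.01496166]), 'grip_force': 48.969568891916424, 'grip_width': 0.18602549741526048}
```

View pics/c.png

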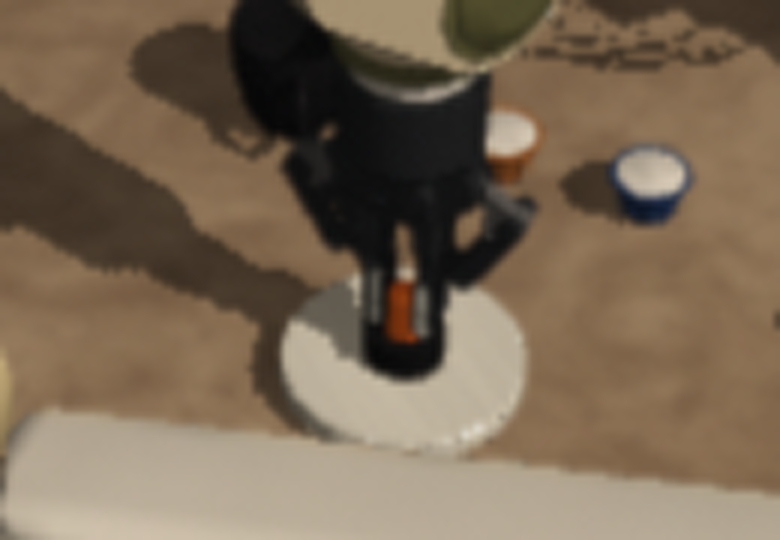

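Emit:
drive_tool:
  commands: "0 0 0.03 0 0 0 0;0 0 0.06 0 0 0 0;0 0 0.1 0 0 0 0;0 0 0.15 0 0 0 0;0 0 0.2 0 0 0 0;0 0 0.2 0 0 0 0;0 0 0.2 0 0 0 0;0 0 0.2 0 0 0 0;0 0 0.16 0 0 0 0;0 0 0.1 0 0 0 0;0 0 0.05 0 0 0 0;0 0 0 0 0 0 0"

```text
time_s: 9.0
eef_pos: [469.0, -249.3, 208.1]
ee_rot: [0.001, 0.132, 0.991, -0.0]
force: [-0.6, 0.0, -3.7]
grip_width: 0.189
grip_force: 49.0
```

Emit:
drive_tool:
  commands: "0 0.04 0 0 0 0 0;0 0.08 0 0 0 0 0;0 0.14 0 0 0 0 0;0 0.2 0 0 0 0 0;0 0.23 0 0 0 0 0;0 0.23 0 0 0 0 0;0 0.23 0 0 0 0 0;0 0.23 0 0 0 0 0;0 0.23 0 0 0 0 0;0 0.23 0 0 0 0 0;0 0.23 0 0 0 0 0;0 0.23 0 0 0 0 0;0 0.23 0 0 0 0 0;0 0.23 0 0 0 0 0;0 0.23 0 0 0 0 0;0 0.23 0 0 0 0 0;0 0.23 0 0 0 0 0;0 0.14 0 0 0 0 0;0 0.09 0 0 0 0 0;0 0.04 0 0 0 0 0"

```text
time_s: 10.67
eef_pos: [468.1, 124.4, 206.9]
ee_rot: [-0.0, 0.131, 0.991, 0.0]
force: [0.4, -0.5, -3.0]
grip_width: 0.189
grip_force: 49.1
```

```bash
python3 - <<'E'
from h import *
s=capture("scene");t=capture("top")
q=sense();print(q["eef_pos"],q["ee_rot"],q["force"],q["grip_width"],q["grip_force"])
a=np.hstack([s["pixels"][110:240,90:220],t["pixels"][140:270,60:190]])
cv2.imwrite("pics/d.png",cv2.resize(a,None,fx=3,fy=3,interpolation=cv2.INTER_CUBIC))
E
```

```text
[468.52397056 123.26430999 207.06123319] [-2.64913111e-04  1.31059274e-01  9.91374495e-01 -8.94031166e-05] [-0.93405192 -0.23909135 -3.99354376] 0.18510373313554276 49.063994018138146
```

View pics/d.png

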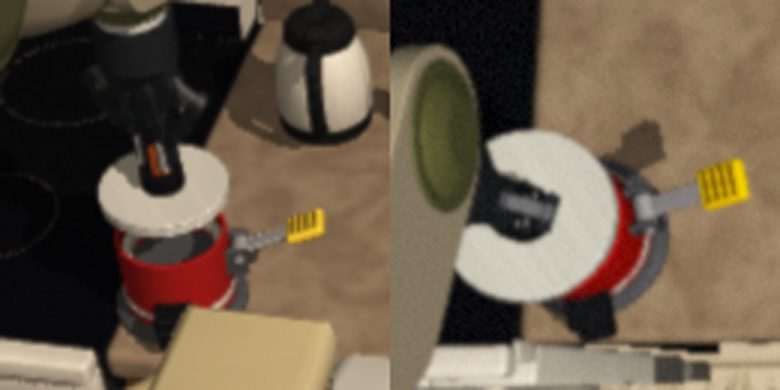

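```bash
cat >> h.py <<'E'
from scipy.ndimage import map_coordinates,gaussian_filter1d
def edge(p,c,z,r0,r1,f,sign,angs):
    I=f(p["pixels"].astype(float));out=[]
    rr=np.arange(r0,r1,.25)
    for a in angs:
        X=np.c_[c[0]+rr*np.cos(a),c[1]+rr*np.sin(a),np.full(len(rr),z)];uv=proj(p,X)
        v=gaussian_filter1d(map_coordinates(I,[uv[:,1],uv[:,0]],order=1),4)
        g=np.gradient(v)*sign;i=np.argmax(g)
        if 2<i<len(rr)-3 and g[i]>1.5: out.append(X[i,:2])
    return np.array(out)
def fixfit(P,Rr):
    r=least_squares(lambda v:np.hypot(P[:,0]-v[0],P[:,1]-v[1])-Rr,P.mean(0),loss="soft_l1",f_scale=1)
    return r.x.round(2),np.sqrt(np.mean(r.fun**2)).round(2),len(P)
rg=lambda I:I[...,2]-I[...,1]
gr=lambda I:I[...,1]
E
python3 - <<'E'
from h import *
t=capture("top");s=capture("scene")
q=sense()["eef_pos"];print(q)
t0={**t,"pixels":cv2.imread("pics/top0.png")};s0={**s,"pixels":cv2.imread("pics/scene0.png")}
A=np.linspace(0,2*np.pi,90,endpoint=False)
for n,p in(("top",t0),("scene",s0)):
    c=np.array([469.7,124.2])
    P=edge(p,c,100,45,56,rg,1,A);print(n,"rim in",circ(P),fixfit(P,52))
    P=edge(p,c,100,53,64,rg,-1,A);print(n,"rim out",circ(P),fixfit(P,57))
    for nm,pp,c,z in(("plate0",p,(470,-248.5),20),("plate now",t if n=="top" else s,q[:2],q[2]-63.05+20)):
        P=edge(pp,c,z,54,74,gr,-1,A);print(n,nm,circ(P),fixfit(P,64))
E
```

```text
[468.82042455 122.36522489 207.16414585]
top rim in (array([469.7, 124.3,  50.2]), np.float64(1.07)) (array([469.92, 124.92]), np.float64(2.12), 90)
top rim out (array([469.9, 125.2,  58.2]), np.float64(1.75)) (array([470.48, 126.02]), np.float64(2.5), 80)
top plate0 (array([ 470.6, -248.2,   63.7]), np.float64(0.43)) (array([ 470.58, -248.24]), np.float64(0.51), 90)
top plate now (array([468.4, 120.4,  64.1]), np.float64(1.47)) (array([468.3 , 120.25]), np.float64(1.46), 70)
scene rim in (array([469.9, 125.5,  50.1]), np.float64(1.46)) (array([471.6 , 127.02]), np.float64(2.28), 59)
scene rim out (array([469.8, 126.3,  58. ]), np.float64(1.69)) (array([470.46, 126.94]), np.float64(2.18), 69)
scene plate0 (array([ 469.7, -249.3,   64.2]), np.float64(2.06)) (array([ 469.85, -249.17]), np.float64(2.16), 78)
scene plate now (array([468. , 121.5,  65.2]), np.float64(2.47)) (array([468.41, 121.89]), np.float64(3.09), 72)
```

```bash
python3 - <<'E'
from h import *
t=capture("top");s=capture("scene")
q=sense();print(q["eef_pos"],q["ee_rot"]);q=q["eef_pos"]
for n,p in(("top",t),("scene",s)):
    for c0 in range(2):
        P=edge(p,q[:2],q[2]-63.05+20,54,74,gr,-1,np.radians(np.arange(0,360,4)))
    a=np.degrees(np.arctan2(*(P-q[:2]).T[::-1]));r=np.hypot(*(P-q[:2]).T)
    print(n,[(int(x),round(y,1)) for x,y in zip(a,r)][::2])
    for lo,hi in((-180,45),(-180,0),(-150,20)):
        k=(a>lo)&(a<hi);print(lo,hi,circ(P[k]),fixfit(P[k],64))
m,c,st=mask(s,(3,150,80),(18,255,255),(130,140,160,180));print("orange scene",c,st,onz(s,c,q[2]-63.05+57))
E
```

```text
[468.92595871 122.19590377 207.24927915] [-6.27912810e-05  1.32025369e-01  9.91246333e-01 -6.75416258e-05]
top [(0, np.float64(65.0)), (8, np.float64(65.0)), (16, np.float64(65.0)), (23, np.float64(64.5)), (31, np.float64(65.3)), (123, np.float64(59.2)), (132, np.float64(62.5)), (140, np.float64(63.5)), (148, np.float64(63.2)), (156, np.float64(63.5)), (164, np.float64(63.3)), (172, np.float64(63.0)), (180, np.float64(63.5)), (-172, np.float64(63.2)), (-164, np.float64(64.7)), (-156, np.float64(65.0)), (-148, np.float64(65.5)), (-140, np.float64(67.0)), (-131, np.float64(67.2)), (-124, np.float64(67.5)), (-116, np.float64(68.0)), (-108, np.float64(67.5)), (-100, np.float64(67.5)), (-92, np.float64(67.8)), (-84, np.float64(67.8)), (-76, np.float64(66.8)), (-68, np.float64(66.5)), (-60, np.float64(66.0)), (-51, np.float64(65.0)), (-44, np.float64(64.3)), (-35, np.float64(64.5)), (-27, np.float64(65.0)), (-20, np.float64(63.7)), (-12, np.float64(63.7)), (-4, np.float64(64.5))]
-180 45 (array([468.6, 120.1,  64.8]), np.float64(0.99)) (array([468.76, 119.2 ]), np.float64(1.09), 53)
-180 0
[... 757 characters left out ...]
 np.float64(65.8)), (-84, np.float64(65.5)), (-76, np.float64(64.8)), (-68, np.float64(64.8)), (-59, np.float64(63.7)), (-51, np.float64(65.0)), (-44, np.float64(64.0)), (-36, np.float64(64.2)), (-28, np.float64(65.2)), (-20, np.float64(62.7)), (-12, np.float64(64.0)), (-4, np.float64(66.3))]
-180 45 (array([465.4, 124.5,  68.7]), np.float64(2.34)) (array([468.24, 120.23]), np.float64(2.58), 35)
-180 0 (array([466.5, 122.2,  66.3]), np.float64(2.12)) (array([467.64, 119.88]), np.float64(2.25), 32)
-150 20 (array([459.4, 131.5,  77. ]), np.float64(0.85)) (array([467.97, 120.05]), np.float64(2.59), 32)
orange scene [141.65384615 162.84615385] [140 158   5  10  26] [[462.02054231 123.4272157 ]]
```

Emit:
drive_tool:
  commands: "0.01 0.02 0 0 0 0 0;0 0 -0.04 0 0 0 0;0 0 -0.08 0 0 0 0;0 0 -0.1 0 0 0 0;0 0 -0.08 0 0 0 0;0 0 -0.05 0 0 0 0;0 0 -0.02 0 0 0 0;0 0 0 0 0 0 0;0 0 0 0 0 0 0;0 0 0 0 0 0 0;0 0 0 0 0 0 0"

```text
time_s: 11.88
eef_pos: [470.1, 124.9, 170.7]
ee_rot: [0.0, 0.131, 0.991, 0.0]
force: [-0.4, 0.4, -3.4]
grip_width: 0.186
grip_force: 49.1
```

```bash
python3 - <<'E'
from h import *
s=capture("scene");t=capture("top")
q=sense();print(q["eef_pos"],q["force"])
a=np.hstack([s["pixels"][140:230,100:200],t["pixels"][160:250,70:170]])
cv2.imwrite("pics/e.png",cv2.resize(a,None,fx=4,fy=4,interpolation=cv2.INTER_CUBIC))
E
```

```text
[470.01534182 124.84284905 170.54199263] [ 0.50765701 -0.42047558 -4.38906556]
```

View pics/e.png

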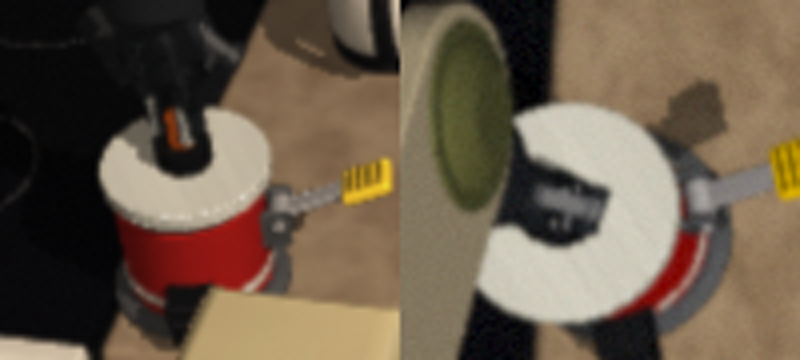

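```bash
python3 - <<'E'
from h import *
s=capture("scene");q=sense()["eef_pos"]
zp=q[2]-63.05+20
print(proj(s,[[469.8,124.5,z] for z in(60,80,90,100,zp)]))
I=s["pixels"].astype(float)
def ext(c,z,r):
    a=np.linspace(0,2*np.pi,721);u=proj(s,np.c_[c[0]+r*np.cos(a),c[1]+r*np.sin(a),0*a+z]);i,j=u[:,0].argmin(),u[:,0].argmax();return u[i],u[j]
for nm,z,r,f in(("red",75,57,rg),("red",60,57,rg),("plate",zp,64,gr)):
    for k,e in enumerate(ext((469.8,124.5),z,r)):
        xs=np.arange(e[0]-6,e[0]+6,.1);v=gaussian_filter1d(map_coordinates(f(I),[0*xs+e[1],xs],order=1),4)
        g=np.gradient(v)*(1 if k==0 else -1);print(nm,z,k,e,"edge off px",(xs[g.argmax()]-e[0]).round(2))
E
```

```text
[[148.80050626 196.29911303]
 [147.90860991 191.59203859]
 [147.4566345  189.20669205]
 [147.00056821 186.79975542]
 [145.72669908 180.07678049]]
red 75 0 [129.44016986 194.9066816 ] edge off px -0.9
red 75 1 [166.64555345 191.30633808] edge off px -1.1
red 60 0 [130.23657407 198.43411288] edge off px -0.8
red 60 1 [167.18735326 194.82432216] edge off px -2.7
plate 127.46027617766039 0 [124.19930002 182.56764384] edge off px 0.2
plate 127.46027617766039 1 [167.01061854 178.44634977] edge off px -0.0
```

Emit:
drive_tool:
  commands: "0 0.01 0 0 0 0 0;0 0 -0.04 0 0 0 0;0 0 -0.04 0 0 0 0;0 0 -0.03 0 0 0 0;0 0 0 0 0 0 0;0 0 0 0 0 0 0"

```text
time_s: 12.53
eef_pos: [469.8, 125.8, 159.0]
ee_rot: [-0.0, 0.132, 0.991, -0.0]
force: [1.0, 0.5, -3.9]
grip_width: 0.186
grip_force: 49.0
```

Emit:
drive_tool:
  commands: "0 0 -0.03 0 0 0 0;0 0 -0.03 0 0 0 0;0 0 0 0 0 0 0;0 0 0 0 0 0 0"

```text
time_s: 12.87
eef_pos: [469.8, 125.8, 153.1]
ee_rot: [-0.0, 0.132, 0.991, -0.0]
force: [-0.0, 0.1, -4.1]
grip_width: 0.187
grip_force: 49.0
```

Emit:
drive_tool:
  commands: "0 0 -0.03 0 0 0 0;0 0 -0.03 0 0 0 0;0 0 0 0 0 0 0;0 0 0 0 0 0 0"

```text
time_s: 13.2
eef_pos: [469.9, 125.8, 147.2]
ee_rot: [-0.0, 0.132, 0.991, -0.0]
force: [0.0, -0.2, -3.4]
grip_width: 0.188
grip_force: 49.1
```

Emit:
drive_tool:
  commands: "0 0 -0.02 0 0 0 0;0 0 -0.01 0 0 0 0;0 0 0 0 0 0 0;0 0 0 0 0 0 0"

```text
time_s: 13.53
eef_pos: [470.2, 125.9, 145.0]
ee_rot: [0.001, 0.131, 0.991, 0.0]
force: [-3.2, 0.5, 5.4]
grip_width: 0.191
grip_force: 50.0
```

Emit:
drive_tool:
  commands: "0 0 0 0 0 0 30;0 0 0 0 0 0 40;0 0 0 0 0 0 80;0 0 0 0 0 0 80;0 0 0 0 0 0 80;0 0 0 0 0 0 80;0 0 0 0 0 0 80;0 0 0 0 0 0 80"

```text
time_s: 14.2
eef_pos: [469.9, 125.9, 144.3]
ee_rot: [0.0, 0.132, 0.991, 0.0]
force: [0.7, 0.0, 0.4]
grip_width: 0.8
grip_force: 0.0
```

```bash
python3 - <<'E'
from h import *
s=capture("scene");t=capture("top")
q=sense();print(q["eef_pos"],q["force"])
for n,p in(("top",t),("scene",s)):
    P=edge(p,(469.8,124.8),104,54,74,gr,-1,np.radians(np.arange(0,360,4)));print(n,fixfit(P,64))
a=np.hstack([s["pixels"][140:230,100:200],t["pixels"][160:250,70:170]])
cv2.imwrite("pics/f.png",cv2.resize(a,None,fx=4,fy=4,interpolation=cv2.INTER_CUBIC))
m,c,st=mask(s,(3,150,80),(18,255,255),(130,140,160,190));print("orange scene",c,st,proj(s,[[469.8,124.8,150],[469.8,124.8,138],[469.8,124.8,126]]))
E
```

```text
[469.90267438 125.85941937 144.28390836] [ 0.00325669 -0.13880018 -0.02647953]
top (array([470.06, 123.29]), np.float64(1.21), 66)
scene (array([467.87, 124.21]), np.float64(3.75), 81)
orange scene [144.88235294 177.68627451] [142 173   7  10  51] [[144.5604496  174.42033991]
 [145.13329788 177.44085058]
 [145.69985028 180.42816441]]
```

View pics/f.png

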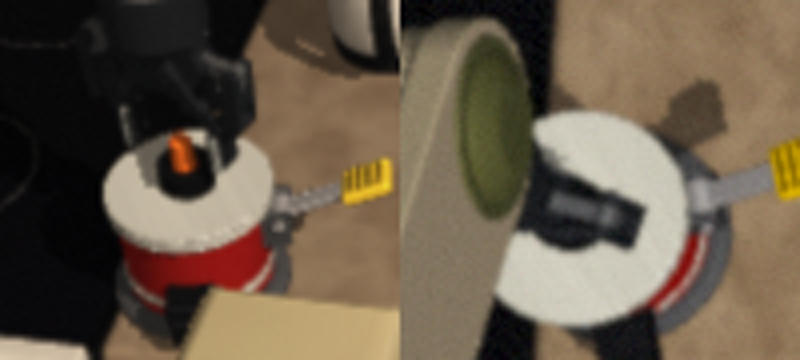

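Emit:
drive_tool:
  commands: "0 0 -0.04 0 0 0 80;0 0 -0.06 0 0 0 80;0 0 -0.06 0 0 0 80;0 0 -0.04 0 0 0 80;0 0 -0.02 0 0 0 80;0 0 0 0 0 0 80;0 0 0 0 0 0 80"
  force: 40

```text
time_s: 14.88
eef_pos: [469.9, 125.9, 122.2]
ee_rot: [-0.0, 0.132, 0.991, -0.0]
force: [0.5, -0.2, 0.6]
grip_width: 0.801
grip_force: 0.0
```

Emit:
drive_tool:
  commands: "0 0 0 0 0 0 60;0 0 0 0 0 0 50;0 0 0 0 0 0 40;0 0 0 0 0 0 30;0 0 0 0 0 0 20;0 0 0 0 0 0 10;0 0 0 0 0 0 0;0 0 0 0 0 0 0"

```text
time_s: 15.55
eef_pos: [470.1, 125.8, 122.9]
ee_rot: [0.0, 0.131, 0.991, -0.0]
force: [-1.6, 0.3, 5.3]
grip_width: 0.504
grip_force: 40.4
```

Emit:
drive_tool:
  commands: "0 0 0.01 0 0 0 0;0 0 0.02 0 0 0 0;0 0 0.02 0 0 0 0;0 0 0.02 0 0 0 0;0 0 0.03 0 0 0 0;0 0 0 0 0 0 0"

```text
time_s: 16.05
eef_pos: [470.2, 125.8, 132.9]
ee_rot: [0.0, 0.132, 0.991, 0.0]
force: [0.4, 0.7, -0.8]
grip_width: 0.501
grip_force: 40.7
```

```bash
python3 - <<'E'
from h import *
s=capture("scene")
q=sense();print(q["eef_pos"],q["force"],q["wrist_torque"],q["grip_force"])
m,c,st=mask(s,(3,150,80),(18,255,255),(130,140,160,190));print("orange scene",c,st)
a=s["pixels"][130:230,90:210]
cv2.imwrite("pics/g.png",cv2.resize(a,None,fx=5,fy=5,interpolation=cv2.INTER_CUBIC))
E
```

```text
[470.06927645 125.85428868 132.59824111] [-0.1814708   0.16181465 -1.66870739] [-0.02183878 -0.00443361 -0.00675426] 40.6971151381731
orange scene [144.71428571 176.57142857] [142 174   6   7  35]
```

View pics/g.png

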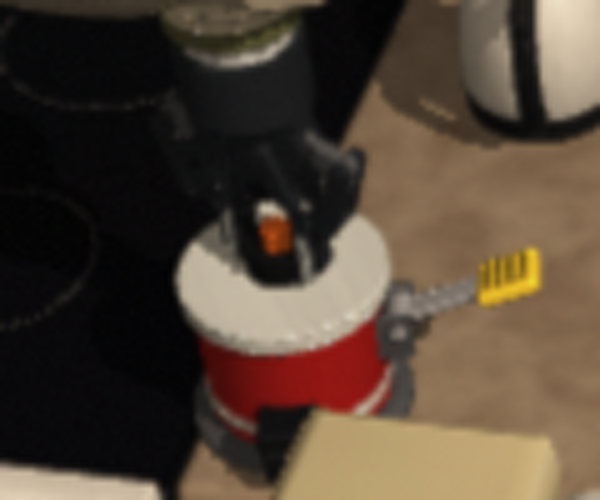

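The outer lid alone is rising: the stem top is still at about row 174 and the load is about 1.2 N. I'll continue straight up.

Emit:
drive_tool:
  commands: "0 0 0.03 0 0 0 0;0 0 0.04 0 0 0 0;0 0 0.04 0 0 0 0;0 0 0.05 0 0 0 0;0 0 0.05 0 0 0 0;0 0 0.06 0 0 0 0;0 0 0.06 0 0 0 0;0 0 0.06 0 0 0 0;0 0 0.06 0 0 0 0;0 0 0.06 0 0 0 0;0 0 0.05 0 0 0 0;0 0 0.04 0 0 0 0;0 0 0.04 0 0 0 0;0 0 0.02 0 0 0 0;0 0 0 0 0 0 0;0 0 0 0 0 0 0;0 0 0 0 0 0 0;0 0 0 0 0 0 0"

```text
time_s: 17.6
eef_pos: [469.8, 125.8, 198.0]
ee_rot: [-0.0, 0.131, 0.991, -0.0]
force: [0.3, 0.8, -1.0]
grip_width: 0.498
grip_force: 40.7
```

```bash
python3 - <<'E'
from h import *
s=capture("scene")
q=sense();print(q["eef_pos"],q["force"],q["wrist_torque"],q["grip_force"],abs(q["dq"]).max())
a=s["pixels"][110:230,90:210]
cv2.imwrite("pics/i.png",cv2.resize(a,None,fx=5,fy=5,interpolation=cv2.INTER_CUBIC))
E
```

```text
[469.83101334 125.84280431 198.0853804 ] [-0.23356273  0.237585   -1.83432693] [-1.94648711e-02 -1.84651644e-02 -1.94325493e-05] 40.71033529937267 0.001660220982754662
```

View pics/i.png

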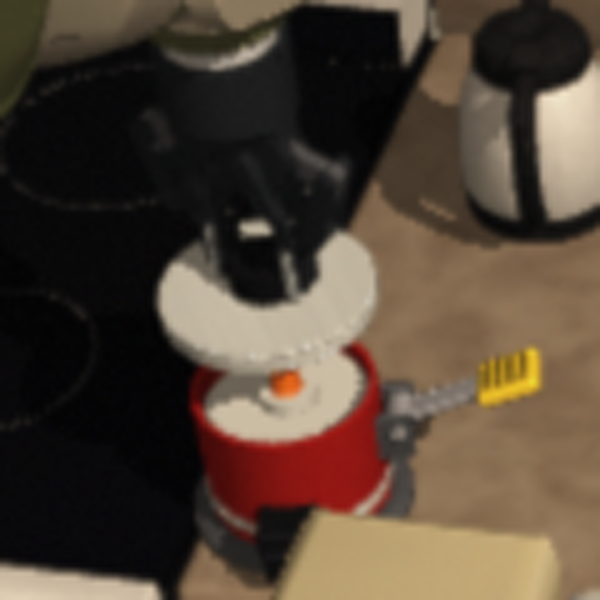

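The outer lid is held level above the doser. The inner lid sits level in the mouth, with the stem at about crop pixel (287, 383), clear of the lid, and the lever is up.

```bash
python3 -c "
from rig import *
print(finish_job())"
```

```text
the job is handed in; nothing more can be done
None
```

I handed the job in: the lever was pushed to its stop and sprang back, the inner lid looks home in the doser, and the gripper holds the outer lid level about 75 mm above the rim, but the hand-in returned no verdict.

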